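# Dip the gauge rod in the pin feeder and present it for reading

## Task

Take the gauge rod from its fork rest, push it tip first down the feeder's sloping guide tube until its collar stops squarely on the tube's mouth, then pull it right out. Finish still holding it in the gripper, level and still, with the rod's tip a few centimetres above the middle of the flat dark reading pad and touching nothing else; do not let go. Leave the loose coil, spool and screwdriver where they are.

Things in the scene. Friction and masses are not known exactly. Their poses are not given: they have to be found in the camera images.
- gauge: Loose gauge rod, 0.12 kg, 210 mm long, +x along its axis to the tip. Origin: centre of the collar's tip-side (stop) face. Steel shaft 10 mm dia from x 0 to tip at +80; collar, a disc 36 mm dia, x -8 to 0; square black handle 16 x 16 mm, x -130 to -8, faces normal to y and z. Starts level in the rest, z up, axis 60 mm above the table, tip within 20 deg of pointing at -x world
- gauge_tip (a point): The end point of the gauge rod's shaft, on its axis, 80 mm from the collar's stop face.
- tube: Sloping steel guide tube on the feeder, fixed. Origin: centre of its open mouth, 125 mm above the table. +x is the axis INTO the tube, 35 deg below level, heading world -x within 20 deg (mouth faces up and away from the robot); y level. 100 mm long, bore 17 mm dia flared to 24 at the mouth, outside 23 to 30 mm. Shaft enters 80 mm till the collar stops; no spring or catch
- feeder: Fixed pin feeder carrying the tube. Origin on the table, +x its rear, roughly to the robot. Grey hopper with black lid and knob: x 0 to 102, y -52 to 52, 138 mm high. Dark foot: x -70 to 100, y -50 to 50, 22 mm high. Tube mouth centre at x -75, y 0, z 125 mm; a post 30 mm wide under the tube at x -35
- rest: Fixed rest for the gauge, origin on the table, +x the way the gauge's tip points at the start. Dark base plate x -200 to 20, y -30 to 30, 10 mm high; two aluminium forks open upward, each 10 mm long: at x -15 (slot 14 mm, 72 mm high) under the shaft, at x -172 (slot 21 mm, 70 mm high) under the handle's end. Collar's stop face at x -60; handle free between collar and rear fork
- pad: Fixed flat dark rubber reading pad, 90 x 90 mm, 6 mm thick. Origin: centre of its underside, on the table.
- coil: Bystander: small loose coil block with copper wrap, 40 x 26 x 22 mm, origin at the centre of its underside.
- spool: Bystander: loose grey wire spool standing on its flange, 56 mm diameter, 46 mm high, origin at the centre of its underside.
- screwdriver: Bystander: loose screwdriver, 200 mm long, handle 26 mm thick, lying on the table along its x, origin at its underside near the middle.
There are look-alikes about, which are no part of the job. There is more than one size of the rest; the one meant has the size given above. What is shaped like the feeder but orange is not meant.

How it is judged:
By the outcome, as a careful person would: the job done as asked, in the order asked, and still so for the second after the job is handed in, while the arm keeps its last pose, push and grip.
It also fails if it takes over 50 s, if anything falls off the work surface, if the arm or the gripper's body presses on something with over 40 N, if the wrist force passes 120 N, or if a joint passes its speed limit or range.

## Robot

A 6-joint arm with a two-finger parallel gripper is mounted at the origin on the work surface. World frame = base frame: x ahead of the robot, y to its left, z up, the work surface at z = 0. Lengths are in mm, angles in rad, forces in N, time in s.
With the tool pointing down it reaches from about 275 to 1000 mm from the base axis. Payload 8.4 kg.
Tool frame: the origin (TCP) lies on the centre line of the jaws, within the pads' length; the fingertips stand 17 mm ahead of it and the grasp point (between the pads) lies 2 mm behind it (r.tcp_to_tips is the z of the fingertips in the tool frame, in mm); z points along the fingers, y is the direction in which the jaws open and shut (so a half turn about z gives the same grasp; the last joint's range is limited). The gripper opens to 85 mm and grips with 20 to 120 N. Pads are 22 mm wide; open, the fingers measure 114 mm over their backs; the gripper's body (76 mm by 85 mm) begins 54 mm behind the grasp point. The pads swing forward as they close: fully open they stand 13 mm farther back than shut.
Start: joints at [-1.204, 0.353, 1.633, -0, 1.155, -0.002], TCP at [225.309, -582.978, 248.281] pointing down, gripper open.
Joint ranges: [-2.63, 2.63], [-0.92, 2.1], [0.06, 2.66], [-1.3, 4.44], [0, 2.69], [-3.02, 3.02]. Speed limits (rad/s): [2.22, 2.22, 2.79, 3.14, 3.14, 3.14].

## Interface

Orientations are given as [roll, pitch, yaw] about the fixed x, y, z axes, in that order (R = Rz(yaw) Ry(pitch) Rx(roll)).
In Python, from rig import r, cams, job gives the robot as it stands.
- The arm moves only by the tool drive_tool, never from a script. Its argument "deltas" is a list of rows, each a list of 4 numbers: the shift along the tool's x, y, z in cm, then the turn about the tool's z in rad. In form: [[x, y, z, roll], ...]. A call has 1 to 12 rows; each row shifts and turns the commanded pose from where the row before left it, along the tool's axes as they then stand; what a row does not reach is not made up. A row lasts 1/12 s, in which the tool goes at most 41.7 mm and 7.16 degrees, less where a joint would pass 70% of its speed; a pose out of reach is approached as far as the arm can. A call with a gripper value outside its range is refused whole. "jaw" is the closure, from 0 (fully open) to 1 (shut), set as the call begins (left out, the last holds). The fingers move at their own pace and stop on an object; "force" is the grip in N (left out, the last holds). Time passes only in rows, so rows that do not move let the fingers close. It gives the time, the measured TCP pose, the force and the opening at its end, in the units of the state.
- r.sense(): the state, without advancing time (a new reading comes with each control period).
- cams.grab_frame(name): name is "scene" or "top"; returns (picture, depth): 384x512x3 uint8, red, green, blue; 384x512 float32, mm along the optical axis (not along the pixel's ray), 0 where there is no reading.
- cams.camera_params(name): a dict with "fx", "fy", "cx", "cy" (pixels), "R" (3x3) and "t" (3): a world point X has camera coordinates R X + t. Camera axes: x right, y down, z forward; pixel columns grow to the right and rows downward; lengths in mm; the calibration is good to about 2 mm. A picture is of the moment at which its call begins. camera_params takes no time and is no camera call.
- job.sign_off(): hands the job in, once; it reports no verdict.
The state is a dict: "clock": time; "qpos": joint angles; "qvel": joint speeds; "joint_efforts": joint torques, N m; "eef_pos": TCP position; "tcp_rot": TCP orientation; "contact_force": force on the tool from outside, world axes, zero at the start; "wrist_torque": the same for the moment, N m; "opening": opening from 0.0 (shut) to 1.0 (fully open).
Only numpy, scipy, OpenCV 4.12 (cv2) and the standard library are available. Lean on these libraries where they do the work, as an engineer would, in place of code of your own. Each camera call takes 0.05 s, during which the arm holds its last target. There are 200 camera calls.

## Working session

There is one attempt and no reset: what is moved stays moved. The work goes in short steps, Python scripts to look and compute and a tool call to move; the robot and the scene stay as the last step left them, time stands still between calls to the robot, and variables do not carry over. Pictures are saved under pics/ and viewed, about 8 in all and at most 12, crops included, and the job is handed in when it is done.

Besides the shell and the picture viewer there is one more tool, called after "Emit:" as name([rows], argument=value, ...), one row to a line, values as JSON. drive_tool: Moves the arm, as the interface text tells. Its arguments: {"type":"object","properties":{"deltas":{"type":"array"},"jaw":{"type":"number"},"force":{"type":"number"}},"required":["deltas"]}

```bash
ls; mkdir -p pics; python3 - <<'E'
from rig import r,cams,job
import cv2,numpy as np
print(r.sense())
for n in("scene","top"):
    p,d=cams.grab_frame(n); cv2.imwrite(f"pics/{n}0.png",cv2.resize(p[:,:,::-1],(800,600),interpolation=cv2.INTER_CUBIC)); np.savez(f"pics/{n}0.npz",p=p,d=d)
    print(n,cams.camera_params(n))
E
```

```text
pics
{'clock': 0.0, 'qpos': array([-1.20439225e+00,  3.53645544e-01,  1.63413291e+00, -4.24522447e-05,
        1.15523214e+00, -2.44215961e-03]), 'qvel': array([-0.00052982, -0.0016216 , -0.00025737,  0.00175671,  0.00096748,
       -0.00015764]), 'joint_efforts': array([ 1.05173338e-03, -6.05251122e+01, -3.42070162e+01,  1.63199065e-04,
        9.29531758e-03, -2.27355406e-05]), 'eef_pos': array([ 225.13521559, -582.54747099,  247.56383048]), 'tcp_rot': array([-3.14017462e+00,  3.53517831e-05,  3.68863428e-01]), 'contact_force': array([ 0.34489477, -0.34243252,  0.02360766]), 'wrist_torque': array([ 0.07273686,  0.0153964 , -0.03134301]), 'opening': 0.9974278435391859}
scene {'fx': 460.92704099993466, 'fy': 460.92704099993466, 'cx': 255.72889453626397, 'cy': 193.18624815330398, 'R': array([[-0.55064498,  0.83472805, -0.00438144],
       [ 0.52347804,  0.34122472, -0.78072814],
       [-0.65020062, -0.43219762, -0.62485548]]), 't': array([ 269.10169425, -184.52186207, 1725.94915131])}
top {'fx': 462.5946587010365, 'fy': 462.5946587010365, 'cx': 255.7279443321691, 'cy': 191.69739430132046, 'R': array([[ 0.00641592, -0.99977463,  0.02023678],
       [-0.98181245, -0.01013805, -0.18958255],
       [ 0.18974498, -0.01865238, -0.98165622]]), 't': array([ -22.62860805,  515.07531595, 1540.28104184])}
```

View pics/scene0.png

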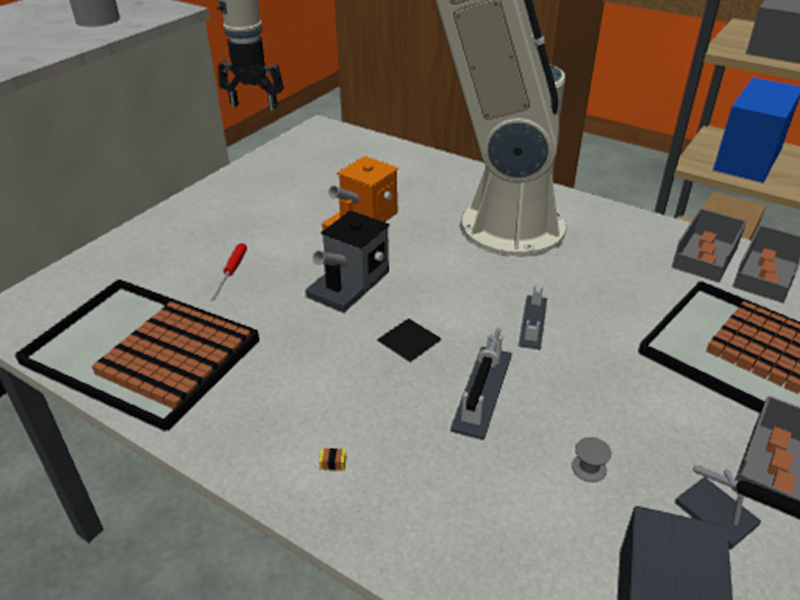

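View pics/top0.png

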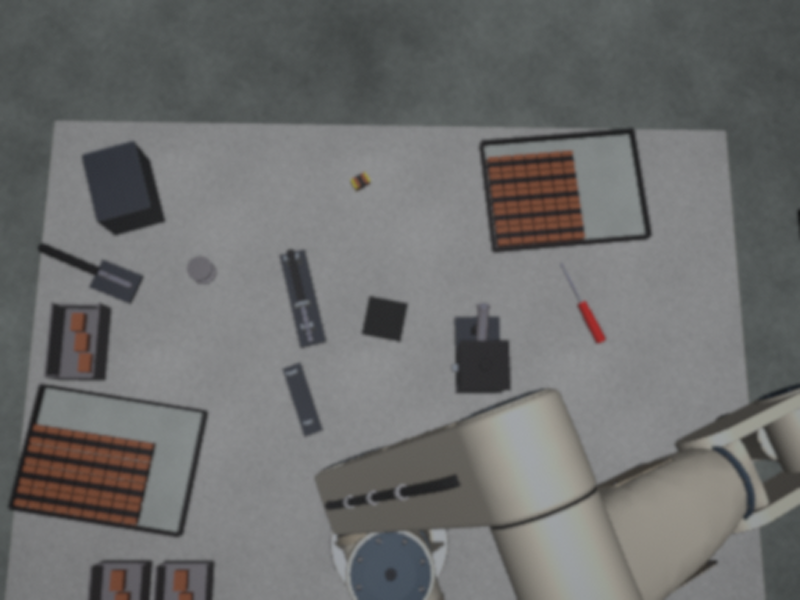

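The scene picture shows the gauge on the large rest at about (480,380), a smaller empty rest at (533,315), the grey feeder at (350,260) with its tube mouth at (318,258), an orange feeder behind it at (365,190), and the pad at (409,340). In the top view the gauge is at (303,300), the pad at (385,319), the feeder at (482,365), and its tube at (483,320).

Possible mix-ups, in scene pixels:
- **Rest:** large (480,385) or small and empty (533,318). I choose the large one, which holds the rod.
- **Feeder:** grey (350,260) or orange (365,190). I choose the grey one.
- **Pad:** dark plates at (409,340) or (717,510). I choose the flat square at (409,340).

Next is a close crop to check these choices.

```bash
cat > h.py <<'E'
import numpy as np,cv2
from rig import r,cams,job
def cloud(n,d):
    c=cams.camera_params(n); v,u=np.mgrid[0:384,0:512]
    P=np.dstack([(u-c['cx'])/c['fx']*d,(v-c['cy'])/c['fy']*d,d])
    return (P-c['t'])@c['R']   # R^T (P-t)
def px(n,X):
    c=cams.camera_params(n); q=np.atleast_2d(X)@c['R'].T+c['t']
    return np.c_[q[:,0]/q[:,2]*c['fx']+c['cx'],q[:,1]/q[:,2]*c['fy']+c['cy']]
def ray(n,u,v,z):  # pixel -> point at height z
    c=cams.camera_params(n); o=-c['R'].T@c['t']; w=c['R'].T@np.array([(u-c['cx'])/c['fx'],(v-c['cy'])/c['fy'],1])
    return o+w*(z-o[2])/w[2]
E
python3 - <<'E'
from h import *
S=np.load('pics/scene0.npz');T=np.load('pics/top0.npz')
def crop(a,x,y,w,h,k): return cv2.resize(a[y:y+h,x:x+w,::-1],(w*k,h*k),interpolation=cv2.INTER_CUBIC)
# left: scene 190-340 x 125-285 ; right: top 170-340 x 150-260
a=crop(S['p'],190,135,160,150,5)
cv2.imwrite('pics/c1.png',cv2.resize(a,(640,600)) if 0 else a[:600])
b=crop(T['p'],172,152,160,104,5);cv2.imwrite('pics/c2.png',b)
W=cloud('top',T['d'])
for (u,v) in [(246,204),(310,235),(187,163),(194,190),(197,215),(309,199)]: print(u,v,W[v,u].round(1))
E
```

```text
246 204 [478.7  14.7   9.8]
310 235 [ 359.5 -191.3  134.6]
187 163 [609.8 218.4  66.5]
194 190 [516.3 191.8  63.3]
197 215 [429.6 178.3  70.7]
309 199 [ 478.2 -191.2  124.5]
```

View pics/c1.png

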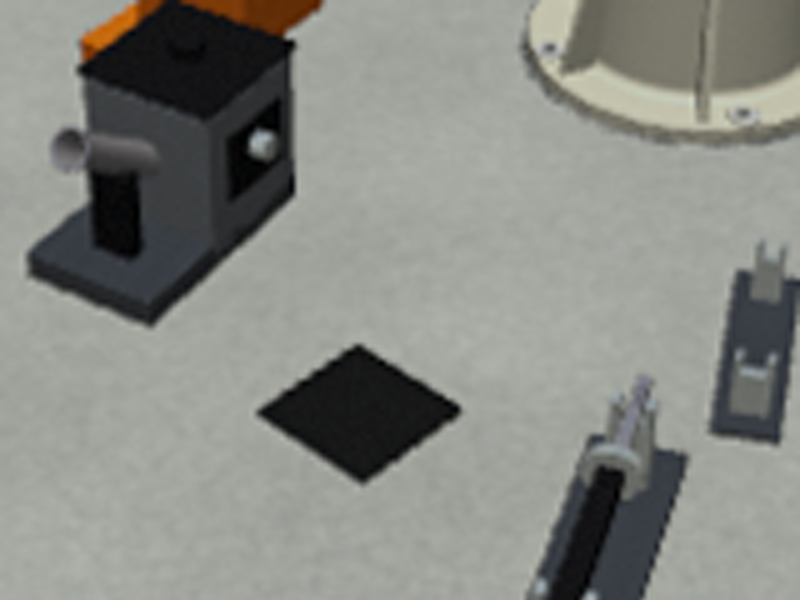

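View pics/c2.png

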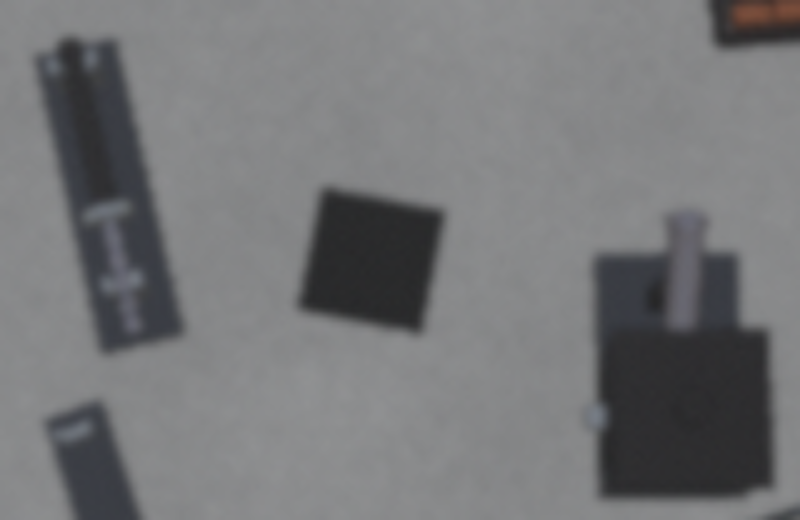

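c1 confirms the choices: the collared rod, with shaft and tip toward the robot, sits in the large rest (collar at crop (612,460)), and the tube mouth on the grey feeder is at (68,150). In c2, collar (108,209), tip (132,332), handle end (70,42), pad centre (371,260), mouth (687,215), lid corners (600,332), (768,330), (773,490), (600,495).

```bash
python3 - <<'E'
from h import *
T=np.load('pics/top0.npz');S=np.load('pics/scene0.npz')
f=lambda x,y,z:ray('top',(x+.5)/5-.5+172,(y+.5)/5-.5+152,z).round(1)
g=lambda x,y,z:ray('scene',(x+.5)/5-.5+190,(y+.5)/5-.5+135,z).round(1)
for n,a in dict(tip=(132,332,62),collar=(108,209,70),rear=(70,42,68),pad=(371,260,6),pA=(325,188,6),pB=(444,212,6),pC=(421,331,6),pD=(299,308,6),mouth=(687,213,130),l1=(600,332,138),l2=(768,330,138),l3=(773,488,138),l4=(600,495,138),f1=(594,257,22),f2=(738,255,22)).items(): print(n,f(*a))
print('scene tip',g(645,380,62),'mouth',g(68,150,125),'pad',g(360,413,6))
# clouds
W=cloud('top',T['d']);Z=W[...,2]
def pca(m,P):
    p=P[m];c=p.mean(0);u,s,v=np.linalg.svd(p-c,full_matrices=False);return c.round(1),v[0].round(4),len(p),np.round(np.ptp((p-c)@v[0]),1)
box=lambda P,x0,x1,y0,y1,z0,z1:(P[...,0]>x0)&(P[...,0]<x1)&(P[...,1]>y0)&(P[...,1]<y1)&(P[...,2]>z0)&(P[...,2]<z1)
lum=T['p'].max(2)
m=box(W,380,660,140,260,50,90);print('gauge',pca(m,W),'handle',pca(m&(lum<60),W))
V=cloud('scene',S['d'])
m=box(V,380,660,140,260,62,72)&(S['p'].max(2)<60);print('handle scene',pca(m,V))
m=box(W,412,500,-215,-165,85,150);print('tube',pca(m,W))
m=box(W,300,412,-270,-110,130,146);rc=cv2.minAreaRect(W[m][:,:2].astype(np.float32));print('lid',rc)
m=box(W,400,560,-60,80,3,16)&(lum<45);print('pad',cv2.minAreaRect(W[m][:,:2].astype(np.float32)))
m=box(W,380,660,100,260,4,20)&(lum<85);print('base',cv2.minAreaRect(W[m][:,:2].astype(np.float32)))
m=box(W,380,500,-270,-110,14,30)&(lum<85);print('foot',cv2.minAreaRect(W[m][:,:2].astype(np.float32)))
E
```

```text
tip [420.7 175.5  62. ]
collar [503.2 193.4  70. ]
rear [619.9 223.4  68. ]
pad [480.7  15.5   6. ]
pA [531.9  48.5   6. ]
pB [515.5 -35.7   6. ]
pC [430.8 -20.    6. ]
pD [446.2  65.5   6. ]
mouth [ 493.2 -190.7  130. ]
l1 [ 413.3 -132.4  138. ]
l2 [ 415.6 -240.7  138. ]
l3 [ 314.5 -241.7  138. ]
l4 [ 309.2 -131.6  138. ]
f1 [ 481.7 -140.    22. ]
f2 [ 484.1 -240.7   22. ]
scene tip [425.9 176.9  62. ] mouth [ 494.5 -187.7  125. ] pad [487.2  20.3   6. ]
gauge (array([530. , 202.2,  67. ]), array([-0.9686, -0.2484, -0.0108]), 314, np.float64(211.2)) handle (array([560.1, 209.9,  67.7]), array([-0.9708, -0.2399,  0.007 ]), 139, np.float64(107.8))
handle scene (array([569.8, 213.4,  65.4]), array([0.9693, 0.2459, 0.0012]), 192, np.float64(124.0))
tube (array([ 455. , -190.1,  112.5]), array([-0.9557, -0.0191, -0.2938]), 200, np.float64(79.0))
lid ((363.3040466308594, -191.2983856201172), (96.39456176757812, 100.59680938720703), 0.43581876158714294)
pad ((480.48931884765625, 15.426143646240234), (72.19409942626953, 73.66936492919922), 81.01099395751953)
base ((525.572998046875, 200.68878173828125), (216.27557373046875, 54.739295959472656), 14.608644485473633)
foot ((452.9748840332031, -190.54061889648438), (59.219093322753906, 97.79022979736328), 5.677066802978516)
```

Emit:
drive_tool([
  [0, 0, 0, 0.12],
  [2.2, -3, 0, 0],
  [2.2, -3, 0, 0],
  [2.2, -3, 0, 0],
  [2.2, -3, 0, 0],
  [2.2, -3, 0, 0],
  [2.2, -3, 0, 0],
  [2.2, -3, 0, 0],
  [2.2, -3, 0, 0],
  [2.2, -3, 0, 0],
  [2.2, -3, 0, 0],
  [2.2, -3, 0, 0],
], jaw=0)

```text
clock: 1.1
eef_pos: [378.7, -201.8, 248.2]
tcp_rot: [3.142, -0.0, 0.248]
contact_force: [1.2, -0.2, 0.1]
opening: 1.001
```

Emit:
drive_tool([
  [2.2, -3, 0, 0],
  [2.2, -3, 0, 0],
  [2.2, -3, 0, 0],
  [2.2, -3, 0, 0],
  [2.2, -3, 0, 0],
  [2.2, -3, 0, 0],
  [2.2, -3, 0, 0],
  [2.2, -3, 0, 0],
  [2.2, -3, 0, 0],
  [2.2, -3, 0, 0],
  [2.2, -3, 0, 0],
  [0, 0, 0, 0],
])

```text
clock: 2.1
eef_pos: [533.9, 181.2, 248.1]
tcp_rot: [-3.14, -0.002, 0.252]
contact_force: [-0.9, 0.4, -0.3]
opening: 0.999
```

Emit:
drive_tool([
  [1.3, -1.1, 0, 0],
  [1.3, -1.1, 2, 0],
  [0, 0, 3, 0],
  [0, 0, 3, 0],
  [0, 0, 3, 0],
  [0, 0, 2.8, 0],
  [0, 0, 0, 0],
  [0, 0, 0, 0],
])

```text
clock: 2.77
eef_pos: [550.5, 203.0, 109.2]
tcp_rot: [3.141, 0.004, 0.249]
contact_force: [0.4, -0.1, 0.9]
opening: 1.0
```

```bash
python3 - <<'E'
from h import *
p,d=cams.grab_frame('scene');q,e=cams.grab_frame('top');np.savez('pics/1.npz',p=p,d=d,q=q,e=e)
print(r.sense()['eef_pos'],r.sense()['tcp_rot'])
c=px('scene',[[550,208,60]])[0].astype(int);k=px('top',[[550,208,60]])[0].astype(int);print(c,k)
f=lambda a,c:cv2.resize(a[c[1]-50:c[1]+50,c[0]-40:c[0]+40,::-1],(400,500),interpolation=cv2.INTER_CUBIC)
cv2.imwrite('pics/d1.png',np.hstack([f(p,c),f(q,k)]))
E
```

```text
[552.57633613 203.80509119 111.78815171] [-3.14145645e+00 -1.67106786e-03  2.48753092e-01]
[307 240] [189 180]
```

View pics/d1.png

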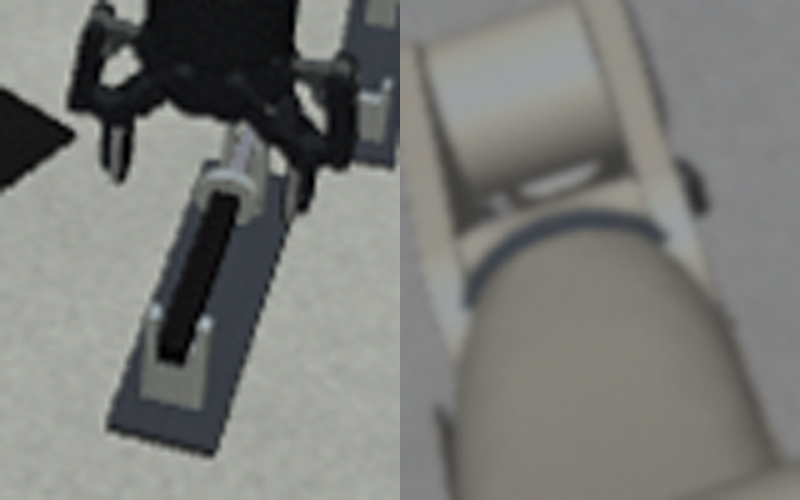

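The scene crop (left half) shows the open fingers straddling the handle behind the collar (at (228,190)), with the handle's end in the rear fork at (170,350). The arm hides the top view. I go down and grip.

Emit:
drive_tool([
  [0.3, -0.4, 1, 0],
  [0, 0, 2, 0],
  [0, 0, 1.6, 0],
  [0, 0, 0.6, 0],
  [0, 0, 0, 0],
  [0, 0, 0, 0],
])

```text
clock: 3.37
eef_pos: [554.1, 208.5, 58.9]
tcp_rot: [-3.141, -0.001, 0.249]
contact_force: [1.0, -0.0, 0.3]
opening: 1.002
```

Emit:
drive_tool([
  [0, 0, 0, 0],
  [0, 0, 0, 0],
  [0, 0, 0, 0],
  [0, 0, 0, 0],
  [0, 0, 0, 0],
  [0, 0, 0, 0],
  [0, 0, 0, 0],
  [0, 0, 0, 0],
  [0, 0, 0, 0],
  [0, 0, 0, 0],
  [0, 0, 0, 0],
  [0, 0, 0, 0],
], jaw=1, force=25)

```text
clock: 4.37
eef_pos: [553.7, 208.3, 58.6]
tcp_rot: [-3.142, -0.0, 0.249]
contact_force: [-1.7, -0.5, 5.8]
opening: 0.185
```

Emit:
drive_tool([
  [0, 0, -1, 0],
  [0, 0, -2.5, 0],
  [0, 0, -3.5, 0],
  [0, 0, -3.5, 0],
  [0, 0, -3.5, 0],
  [0, 0, 0, 0.113],
  [0, 0, 0, 0.113],
])

```text
clock: 4.95
eef_pos: [555.0, 208.7, 201.6]
tcp_rot: [-3.14, -0.005, 0.018]
contact_force: [-0.0, -0.1, -3.0]
opening: 0.181
```

Emit:
drive_tool([
  [0.8, 3.3, 0, 0],
  [0.9, 3.3, 0, 0],
  [0.9, 3.3, 0, 0],
  [0.9, 3.3, 0, 0],
  [0.9, 3.3, 0, 0],
  [0.9, 3.3, 0, 0],
  [0.9, 3.3, 0, 0],
  [0.9, 3.3, 0, 0],
  [0.9, 3.3, 0, 0],
  [0.9, 3.3, 0, 0],
  [0.9, 3.3, 0, 0],
  [0.7, 3.3, 0, 0],
])

```text
clock: 5.95
eef_pos: [667.8, -187.0, 198.5]
tcp_rot: [-3.141, 0.0, 0.023]
contact_force: [0.5, 0.5, -0.5]
opening: 0.18
```

Emit:
drive_tool([
  [0, 0, 2, 0],
  [0, 0, 2, 0],
  [0, 0, 1.5, 0],
  [0, 0, 0, 0],
  [0, 0, 0, 0],
  [0, 0, 0, 0],
])

```text
clock: 6.45
eef_pos: [668.1, -185.3, 144.4]
tcp_rot: [3.141, -0.001, 0.023]
contact_force: [-0.7, -0.8, -1.0]
opening: 0.18
```

```bash
python3 - <<'E'
from h import *
p,d=cams.grab_frame('scene');q,e=cams.grab_frame('top');np.savez('pics/2.npz',p=p,d=d,q=q,e=e)
s=r.sense();print(s['eef_pos'],s['tcp_rot'],s['contact_force'])
k=[560,-188,125]
c=px('scene',[k])[0].astype(int);k=px('top',[k])[0].astype(int);print(c,k)
f=lambda a,c:cv2.resize(a[c[1]-50:c[1]+50,c[0]-40:c[0]+40,::-1],(400,500),interpolation=cv2.INTER_CUBIC)
cv2.imwrite('pics/d2.png',np.hstack([f(p,c),f(q,k)]))
E
```

```text
[ 668.4255655  -185.29666165  144.86019439] [ 3.14098007e+00 -2.05757807e-03  2.30566648e-02] [-0.03885302  1.55237576 -1.17904054]
[189 175] [307 174]
```

View pics/d2.png

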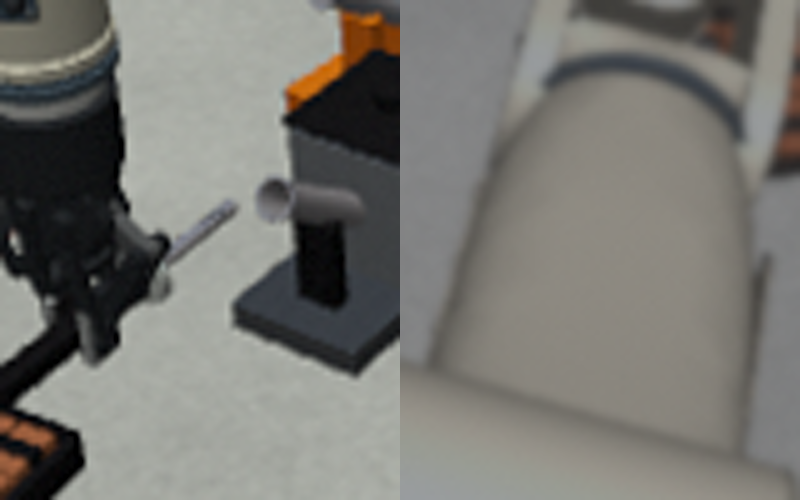

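The scene crop shows the rod held level, tip at (236,206), facing the tube mouth with its opening centred at about (271,199). The top view is hidden by the arm.

```bash
python3 - <<'E'
from h import *
N=np.load('pics/2.npz');V=cloud('scene',N['d'])
P=lambda x,y:((x+.5)/5-.5+149,(y+.5)/5-.5+125)
u,v=P(236,206);print('tip',ray('scene',u,v,146.5),V[int(round(v)),int(round(u))-1].round(1))
u,v=P(271,199);print('mouth',ray('scene',u,v,125))
u,v=P(165,262);print('shaft base',ray('scene',u,v,146.5))
# predicted pixels for mouth candidates, crop coords
C=lambda X:((px('scene',X)-[149,125]+.5)*5-.5).round(0)
print(C([[488,-189,125],[494,-189,125],[491,-189,125]]),C([[531,-188,146.5],[588,-187,146.5]]))
# fit tube axis: points on tube cloud
m=(V[...,0]>420)&(V[...,0]<505)&(abs(V[...,1]+189)<22)&(V[...,2]>75)&(V[...,2]<145)
w=V[m];print(len(w),w.min(0).round(1),w.max(0).round(1))
a=np.array([-.819,-.019,-.5736]);a/=np.linalg.norm(a)
from scipy.optimize import least_squares
# fit cylinder axis offset(y,z at x=491) with radius 11.5..15 free, robust
T=np.load('pics/top0.npz');W=cloud('top',T['d']);m=(W[...,0]>415)&(W[...,0]<500)&(abs(W[...,1]+189)<22)&(W[...,2]>75)&(W[...,2]<145)
for Q in (w,W[m]):
    def res(q):
        D=Q-[491,q[0],q[1]];s=D@a;return np.linalg.norm(D-s[:,None]*a,axis=1)-np.interp(s,[0,12,14],[15,12,11.5])
    o=least_squares(res,[-189,125],loss='soft_l1');print(o.x.round(1),np.median(abs(o.fun)).round(2))
E
```

```text
tip [ 534.46320506 -181.72690494  146.5       ] [ 537.9 -181.8  147.8]
mouth [ 494.33951895 -189.35640121  125.        ]
shaft base [ 599.99390406 -180.58890747  146.5       ]
[[278. 194.]
 [272. 199.]
 [275. 197.]] [[231. 200.]
 [170. 248.]]
180 [ 420.2 -208.1   75.1] [ 502.3 -173.7  135.5]
[-189.6  121.1] 1.85
[-189.8  125.3] 2.05
```

```bash
python3 - <<'E'
from h import *
from scipy.optimize import least_squares
N=np.load('pics/2.npz');V=cloud('scene',N['d'])
m=(V[...,0]>535)&(V[...,0]<585)&(abs(V[...,1]+186)<14)&(abs(V[...,2]-146)<14);Q=V[m]
a=np.array([-1,-.023,0])
def res(q):
    D=Q-[560,q[0],q[1]];s=D@a;return np.linalg.norm(D-s[:,None]*a,axis=1)-5
o=least_squares(res,[-186,146],loss='soft_l1');print(len(Q),o.x.round(1),np.median(abs(o.fun)).round(2),'FK y at 560',-185.3-108*.023)
# tube, scene image 0 and 2, free y,z,yaw,x known 491
for f in('2','scene0'):
    V=cloud('scene',np.load(f'pics/{f}.npz')['d'])
    m=(V[...,0]>420)&(V[...,0]<490)&(abs(V[...,1]+189)<22)&(V[...,2]>85)&(V[...,2]<135);Q2=V[m]
    def res(q):
        b=np.array([-np.cos(q[2])*.819,-np.sin(q[2])*.819,-.5736]);D=Q2-[491,q[0],q[1]];s=D@b;return np.linalg.norm(D-s[:,None]*b,axis=1)-np.interp(s,[0,12,14],[15,12,11.5])
    o=least_squares(res,[-189,125,.02],loss='soft_l1');print(f,len(Q2),o.x.round(3),np.median(abs(o.fun)).round(2))
E
```

```text
48 [-186.6  143. ] 1.04 FK y at 560 -187.78400000000002
2 121 [-1.89535e+02  1.21513e+02  3.30000e-02] 1.15
scene0 120 [-1.89255e+02  1.22204e+02  4.10000e-02] 1.3
```

Emit:
drive_tool([
  [0, 0.2, 1.2, 0],
  [0, 0, 1.0, 0],
  [-1.0, 0, 0, 0],
  [-1.4, 0, 0, 0],
  [-1.2, 0, 0, 0],
  [0, 0, 0, 0],
  [0, 0, 0, 0],
])

```text
clock: 7.13
eef_pos: [630.9, -188.1, 121.1]
tcp_rot: [-3.141, 0.001, 0.022]
contact_force: [0.0, 0.7, -2.2]
opening: 0.178
```

Emit:
drive_tool([
  [-0.3, 0, 0, 0],
  [-0.3, 0, 0, 0],
  [-0.3, 0, 0, 0],
  [-0.2, 0, 0, 0],
  [0, 0, 0, 0],
])

```text
clock: 7.55
eef_pos: [620.3, -188.3, 121.2]
tcp_rot: [-3.141, 0.0, 0.023]
contact_force: [0.4, -0.5, -0.9]
opening: 0.185
```

```bash
python3 - <<'E'
from h import *
p,d=cams.grab_frame('scene');np.savez('pics/3.npz',p=p,d=d)
s=r.sense();print(s['eef_pos'],s['tcp_rot'],s['contact_force'])
cv2.imwrite('pics/d3.png',cv2.resize(p[125:225,149:249,::-1],(600,600),interpolation=cv2.INTER_CUBIC))
E
```

```text
[ 620.49096033 -188.33943211  121.24595203] [-3.14150846e+00  1.48746322e-04  2.27011490e-02] [ 0.27020427  0.56186403 -0.66821898]
```

View pics/d3.png

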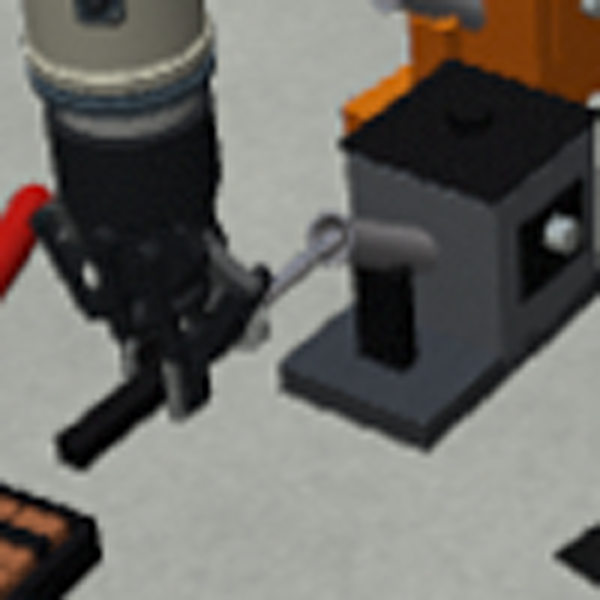

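The tip is in the mouth, at about (335,235), and the contact force is near zero. The tool cannot tilt, so I pivot the rod in the light grip by raising the tool on an arc about the mouth.

Emit:
drive_tool([
  [-0.1, 0, -0.75, 0],
  [-0.1, 0, -0.75, 0],
  [-0.1, 0, -0.75, 0],
  [0, 0, 0, 0],
])

```text
clock: 7.93
eef_pos: [618.8, -188.7, 146.1]
tcp_rot: [3.141, -0.003, 0.023]
contact_force: [1.6, 0.5, -1.6]
opening: 0.182
```

Emit:
drive_tool([
  [-0.2, 0, -0.72, 0],
  [-0.22, 0, -0.72, 0],
  [-0.25, 0, -0.72, 0],
  [-0.32, 0, -0.67, 0],
  [-0.35, 0, -0.67, 0],
  [-0.4, 0, -0.67, 0],
  [0, 0, 0, 0],
])

```text
clock: 8.52
eef_pos: [601.0, -189.1, 187.5]
tcp_rot: [3.141, -0.003, 0.023]
contact_force: [1.7, -0.4, -1.1]
opening: 0.181
```

Emit:
drive_tool([
  [-0.33, 0, -0.5, 0],
  [-0.33, 0, -0.5, 0],
  [0, 0, 0, 0],
  [0, 0, 0, 0],
])

```text
clock: 8.85
eef_pos: [593.2, -189.0, 195.6]
tcp_rot: [-3.142, 0.001, 0.023]
contact_force: [1.6, -0.3, -0.8]
opening: 0.181
```

```bash
python3 - <<'E'
from h import *
p,d=cams.grab_frame('scene');np.savez('pics/4.npz',p=p,d=d)
s=r.sense();print(s['eef_pos'],s['tcp_rot'],s['contact_force'])
cv2.imwrite('pics/d4.png',cv2.resize(p[110:210,149:249,::-1],(600,600),interpolation=cv2.INTER_CUBIC))
E
```

```text
[ 593.04653833 -188.90305844  195.23826176] [-3.14136822e+00  1.24565422e-03  2.27935668e-02] [ 0.94059818 -0.29243667 -1.26873028]
```

View pics/d4.png

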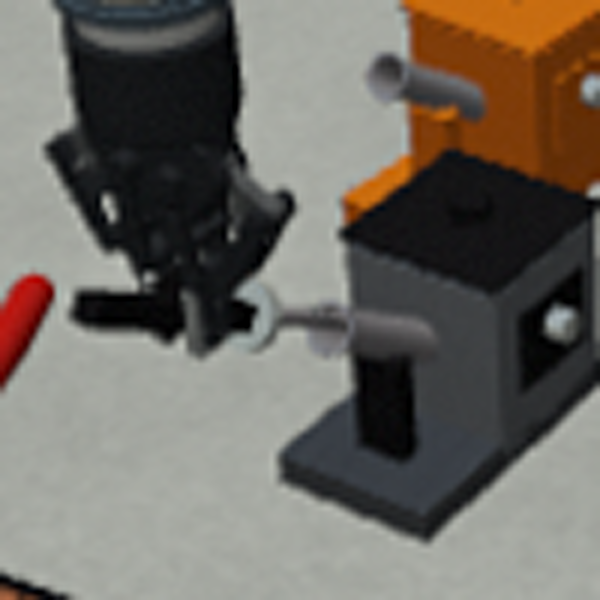

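The rod has pivoted in line with the tube: shaft into the mouth at (330,325), collar at (258,315). Next I push along the bore axis.

Emit:
drive_tool([
  [-0.82, 0, 0.57, 0],
  [-0.82, 0, 0.57, 0],
  [-0.82, 0, 0.57, 0],
  [0, 0, 0, 0],
])

```text
clock: 9.23
eef_pos: [565.8, -189.1, 176.2]
tcp_rot: [-3.14, 0.005, 0.023]
contact_force: [-0.4, -0.1, -4.6]
opening: 0.187
```

Emit:
drive_tool([
  [-0.82, 0, 0.57, 0],
  [-0.82, 0, 0.57, 0],
  [-0.41, 0, 0.29, 0],
  [-0.41, 0, 0.29, 0],
  [0, 0, 0, 0],
])

```text
clock: 9.65
eef_pos: [543.1, -190.0, 160.4]
tcp_rot: [-3.141, 0.002, 0.023]
contact_force: [-0.9, 0.3, -2.8]
opening: 0.18
```

Emit:
drive_tool([
  [-0.25, 0, 0.17, 0],
  [-0.25, 0, 0.17, 0],
  [0, 0, 0, 0],
])

```text
clock: 9.9
eef_pos: [539.0, -190.2, 157.5]
tcp_rot: [-3.141, 0.001, 0.023]
contact_force: [-0.1, -0.4, -1.9]
opening: 0.185
```

Emit:
drive_tool([
  [-0.2, 0, 0.14, 0],
  [-0.2, 0, 0.14, 0],
  [0, 0, 0, 0],
  [0, 0, 0, 0],
])

```text
clock: 10.23
eef_pos: [536.2, -190.5, 155.5]
tcp_rot: [3.141, -0.002, 0.023]
contact_force: [4.1, 0.2, 1.4]
opening: 0.181
```

Emit:
drive_tool([
  [-0.12, 0, 0.09, 0],
  [-0.12, 0, 0.09, 0],
  [0, 0, 0, 0],
  [0, 0, 0, 0],
])

```text
clock: 10.57
eef_pos: [536.2, -190.6, 155.3]
tcp_rot: [3.14, -0.007, 0.022]
contact_force: [8.0, 2.4, 9.8]
opening: 0.184
```

```bash
python3 - <<'E'
from h import *
p,d=cams.grab_frame('scene');np.savez('pics/5.npz',p=p,d=d)
s=r.sense();print(s['eef_pos'],s['tcp_rot'],s['contact_force'])
cv2.imwrite('pics/d5.png',cv2.resize(p[125:195,169:239,::-1],(600,600),interpolation=cv2.INTER_CUBIC))
E
```

```text
[ 536.13827507 -190.63083886  155.27717029] [ 3.14049677 -0.00651433  0.02226805] [ 7.95629823  3.47577279 10.23468432]
```

View pics/d5.png

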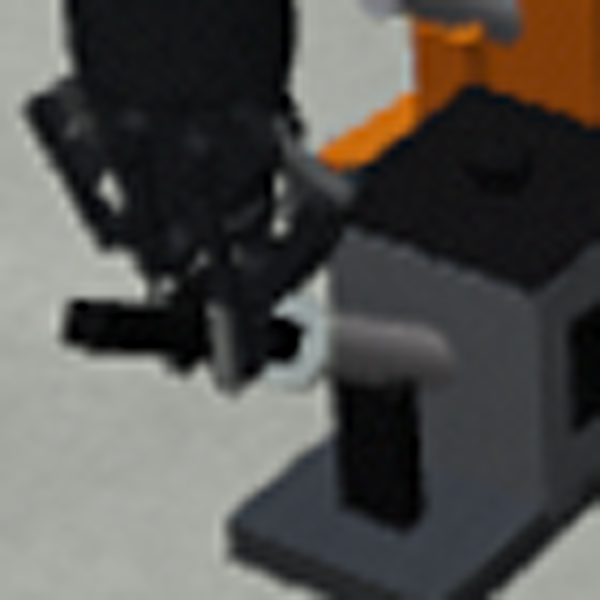

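The collar sits against the mouth at (305,335) with about 13 N of push, and the position matches the seated prediction within 2 mm. I check the rod angle from the handle's rear end.

```bash
python3 - <<'E'
from h import *
k=600/70;C=lambda X:((px('scene',X)-[169,125]+.5)*k-.5).round(0)
g=np.array([536.1,-190.6,157.3])
for t in (30,33,35,37,40):
    t=np.radians(t);a=np.array([np.cos(t),.025*np.cos(t),np.sin(t)])
    print(np.degrees(t),'rear',C([g+73*a])[0],'front of handle',C([g-49*a])[0],'grasp',C([g])[0], 'rear top/bottom',C([g+73*a+8*np.array([-np.sin(t),0,np.cos(t)])])[0],C([g+73*a-8*np.array([-np.sin(t),0,np.cos(t)])])[0])
E
```

```text
29.999999999999996 rear [ 78. 324.] front of handle [288. 321.] grasp [208. 322.] rear top/bottom [ 84. 301.] [ 73. 348.]
33.0 rear [ 81. 313.] front of handle [286. 327.] grasp [208. 322.] rear top/bottom [ 88. 290.] [ 75. 336.]
35.0 rear [ 83. 306.] front of handle [285. 332.] grasp [208. 322.] rear top/bottom [ 90. 283.] [ 76. 329.]
37.0 rear [ 85. 298.] front of handle [283. 337.] grasp [208. 322.] rear top/bottom [ 93. 275.] [ 78. 322.]
40.0 rear [ 89. 287.] front of handle [281. 343.] grasp [208. 322.] rear top/bottom [ 97. 264.] [ 81. 310.]
```

Emit:
drive_tool([
  [-0.1, 0, 0.07, 0],
  [-0.1, 0, 0.07, 0],
  [0, 0, 0, 0],
  [0, 0, 0, 0],
], force=20)

```text
clock: 10.95
eef_pos: [536.0, -190.7, 155.2]
tcp_rot: [3.14, -0.011, 0.022]
contact_force: [11.2, 4.5, 17.0]
opening: 0.181
```

Estimated pitch is 33° ± 1.5°, and the force is biased upward, so the tool is slightly low. I raise it across the axis while keeping the push on, to square the collar.

Emit:
drive_tool([
  [-0.1, 0, -0.12, 0],
  [-0.1, 0, -0.12, 0],
  [0, 0, 0, 0],
  [0, 0, 0, 0],
])

```text
clock: 11.28
eef_pos: [534.1, -191.0, 156.8]
tcp_rot: [3.14, -0.011, 0.022]
contact_force: [14.1, 2.2, 7.7]
opening: 0.18
```

Emit:
drive_tool([
  [-0.08, 0, 0.06, 0],
  [0, 0, 0, 0],
  [0.4, 0, -0.28, 0],
  [0.8, 0, -0.56, 0],
  [0.82, 0, -0.57, 0],
  [0.82, 0, -0.57, 0],
  [0.82, 0, -0.57, 0],
  [0, 0, 0, 0],
])

```text
clock: 11.95
eef_pos: [567.2, -189.9, 180.4]
tcp_rot: [3.141, -0.002, 0.023]
contact_force: [-0.1, 0.1, -1.0]
opening: 0.18
```

Emit:
drive_tool([
  [0.82, 0, -0.57, 0],
  [0.82, 0, -0.57, 0],
  [0.3, 0, -0.21, 0],
  [0, 0, 0, 0],
  [0, 0, 0, 0],
])

```text
clock: 12.37
eef_pos: [584.3, -189.1, 192.6]
tcp_rot: [-3.142, 0.0, 0.023]
contact_force: [-0.5, 0.1, -1.7]
opening: 0.179
```

Emit:
drive_tool([
  [0.52, 0, 0.72, 0],
  [0.52, 0, 0.72, 0],
  [0.52, 0, 0.72, 0],
  [0.34, 0, 0.67, 0],
  [0.33, 0, 0.67, 0],
  [0.33, 0, 0.67, 0],
  [0, 0, 0, 0],
])

```text
clock: 12.95
eef_pos: [609.6, -188.4, 148.9]
tcp_rot: [-3.141, 0.002, 0.023]
contact_force: [-2.5, -0.1, 0.4]
opening: 0.183
```

Emit:
drive_tool([
  [0.2, 0, 0.57, 0],
  [0.15, 0, 0.57, 0],
  [0.15, 0, 0.57, 0],
  [0.1, 0, 0.5, 0],
  [0.05, 0, 0.5, 0],
  [0.05, 0, 0.55, 0],
  [0, 0, 0, 0],
  [0, 0, 0, 0],
])

```text
clock: 13.62
eef_pos: [616.9, -188.4, 117.9]
tcp_rot: [-3.141, 0.0, 0.023]
contact_force: [-2.0, 1.7, -0.3]
opening: 0.177
```

```bash
python3 - <<'E'
from h import *
p,d=cams.grab_frame('scene');np.savez('pics/6.npz',p=p,d=d)
s=r.sense();print(s['eef_pos'],s['tcp_rot'],s['contact_force'])
cv2.imwrite('pics/d6.png',cv2.resize(p[125:225,149:249,::-1],(600,600),interpolation=cv2.INTER_CUBIC))
E
```

```text
[ 616.92974873 -188.4467714   118.17286173] [-3.14156490e+00 -8.89489687e-05  2.27672500e-02] [-1.20288057  0.7701898  -0.59661746]
```

View pics/d6.png

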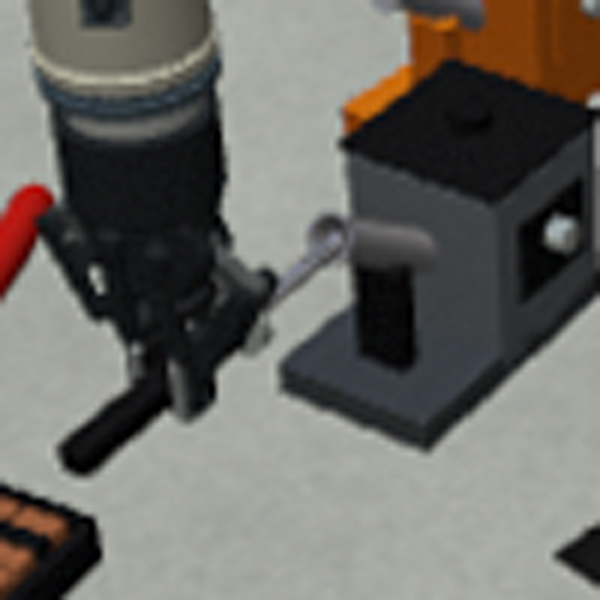

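Near level, with the tip still in the mouth at (338,235). I slide it straight out, lift, and carry it over toward the pad.

Emit:
drive_tool([
  [0.8, 0, 0, 0],
  [1.5, 0, 0, 0],
  [1.7, 0, 0, 0],
  [1, 0, 0, 0],
  [0, -1, -2.5, 0],
  [0, -2, -1.5, 0],
  [0, -3, 0, 0],
  [0, -3, 0, 0],
  [0, -3, 0, 0],
  [0, -3, 0, 0],
  [0, -3, 0, 0],
  [0, -2.7, 0, 0],
])

```text
clock: 14.67
eef_pos: [662.4, 21.6, 158.5]
tcp_rot: [-3.141, -0.001, 0.023]
contact_force: [0.3, 0.8, -0.5]
opening: 0.18
```

Emit:
drive_tool([
  [-1.2, 0, 0, 0],
  [-1.9, 0, 0, 0],
  [-1.9, 0, 0, 0],
  [0, 0, 0, 0],
  [0, 0, 0, 0],
  [0, 0, 0, 0],
  [0, 0, 0, 0],
])

```text
clock: 15.25
eef_pos: [613.3, 18.5, 158.6]
tcp_rot: [-3.142, -0.001, 0.023]
contact_force: [0.1, -0.5, -0.6]
opening: 0.184
```

```bash
cat > lev.py <<'E'
from h import *
p,d=cams.grab_frame('scene');q,e=cams.grab_frame('top')
np.savez('pics/7.npz',p=p,d=d,q=q,e=e)
s=r.sense();E_=s['eef_pos'];print(E_,s['tcp_rot'],s['contact_force'],s['opening'])
V=cloud('scene',d);z=E_[2]+2
# shaft pts and handle rear pts in rod coordinates
D=V-[E_[0],E_[1],z];y=.023;X=D[...,0]+y*D[...,1];Y=D[...,1]-y*D[...,0];Z=D[...,2]
for n,(a,b) in dict(shaft=(-135,-75),rear=(25,72)).items():
    m=(X>a)&(X<b)&(abs(Y)<16)&(abs(Z)<25);
    if m.sum(): print(n,m.sum(),'slope',np.polyfit(X[m],Z[m],1).round(3),'medX,Y,Z',np.median(X[m]).round(1),np.median(Y[m]).round(1),np.median(Z[m]).round(1),'range',X[m].min().round(1))
c=px('scene',[E_])[0].astype(int)
cv2.imwrite('pics/d7.png',cv2.resize(p[c[1]-60:c[1]+60,c[0]-70:c[0]+70,::-1],(700,600),interpolation=cv2.INTER_CUBIC));print(c)
k=5;C=lambda P:((px('scene',P)-c+[70,60]+.5)*k-.5).round(0)
for t in (-5,0,5):
    t=np.radians(t);u=np.array([np.cos(t),.023,np.sin(t)]);g=np.array([E_[0],E_[1],z])
    print(np.degrees(t),'tip',C([g-135*u])[0],'rear',C([g+75*u])[0])
E
python3 lev.py
```

```text
[612.95108967  18.4145631  158.32853144] [-3.14157229e+00 -6.22724301e-04  2.25850161e-02] [-0.02051375  0.25864493 -0.68291161] 0.1828821287613861
shaft 34 slope [0.078 9.   ] medX,Y,Z -113.4 3.2 0.7 range -133.0
rear 122 slope [-0.003  0.276] medX,Y,Z 49.6 6.4 2.1 range 25.3
[235 200]
-5.0 tip [487. 156.] rear [272. 390.]
0.0 tip [487. 172.] rear [271. 381.]
5.0 tip [487. 189.] rear [271. 371.]
```

View pics/d7.png

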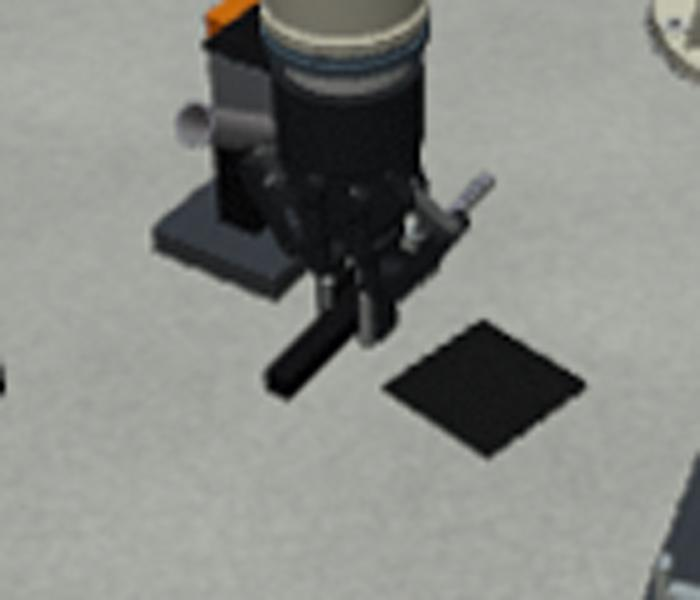

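The scene crop shows the rod level, with tip at (490,180) against (489,177) predicted for level after the known camera bias, rear end at (280,385), and the pad centre at (485,388). I compute the relative offset.

```bash
python3 - <<'E'
from h import *
f=lambda x,y,z:ray('scene',(x+.5)/5-.5+165,(y+.5)/5-.5+140,z).round(1)
print('tip',f(490,180,160),'FK tip',613-135,18.4-3.1,'pad',f(485,388,6),[f(*a,6) for a in((485,320),(586,383),(488,459),(383,386))])
N=np.load('pics/7.npz')
m=cv2.inRange(N['p'][170:250,230:300],(0,0,0),(45,45,45));n,l,st,ce=cv2.connectedComponentsWithStats(m)
for i in range(1,n):
    if st[i,4]>150: u,v=ce[i]+[230,170];print(st[i],ray('scene',u,v,6).round(1))
T=np.load('pics/top0.npz')
m=cv2.inRange(T['p'][180:230,225:265],(0,0,0),(60,60,60));n,l,st,ce=cv2.connectedComponentsWithStats(m)
for i in range(1,n):
    if st[i,4]>150: u,v=ce[i]+[225,180];print('top',st[i],ray('top',u,v,6).round(1))
E
```

```text
tip [482.9  20.3 160. ] FK tip 478 15.299999999999999 pad [487.2  20.3   6. ] [array([433.3, -14.4,   6. ]), array([449.8,  69.2,   6. ]), array([538.6,  55.6,   6. ]), array([519.5, -32.5,   6. ])]
[  0   0  29  42 667] [ 402.5 -121.1    6. ]
[ 12  34  40  27 563] [486.6  20.1   6. ]
top [  8  11  27  26 533] [480.5  15.3   6. ]
```

Emit:
drive_tool([
  [0.4, 0, 1, 0],
  [0, 0, 2.5, 0],
  [0, 0, 2.5, 0],
  [0, 0, 2.5, 0],
  [0, 0, 2, 0],
  [0, 0, 1, 0],
  [0, 0, 0, 0],
  [0, 0, 0, 0],
  [0, 0, 0, 0],
  [0, 0, 0, 0],
])

```text
clock: 16.18
eef_pos: [617.3, 18.6, 44.6]
tcp_rot: [-3.142, -0.002, 0.023]
contact_force: [-0.3, 0.4, -1.1]
opening: 0.179
```

```bash
python3 lev.py
```

```text
[616.99671018  18.6047394   44.55635749] [-3.14157132e+00 -2.11378503e-03  2.27542577e-02] [ 0.13801992 -0.47413495 -1.23713054] 0.17830773821016102
shaft 46 slope [0.007 0.709] medX,Y,Z -106.6 3.5 -0.1 range -131.4
rear 111 slope [ 0.007 -0.036] medX,Y,Z 50.2 5.6 1.9 range 25.5
[235 232]
-5.0 tip [483. 155.] rear [279. 392.]
0.0 tip [483. 169.] rear [278. 384.]
5.0 tip [483. 185.] rear [278. 375.]
```

View pics/d7.png

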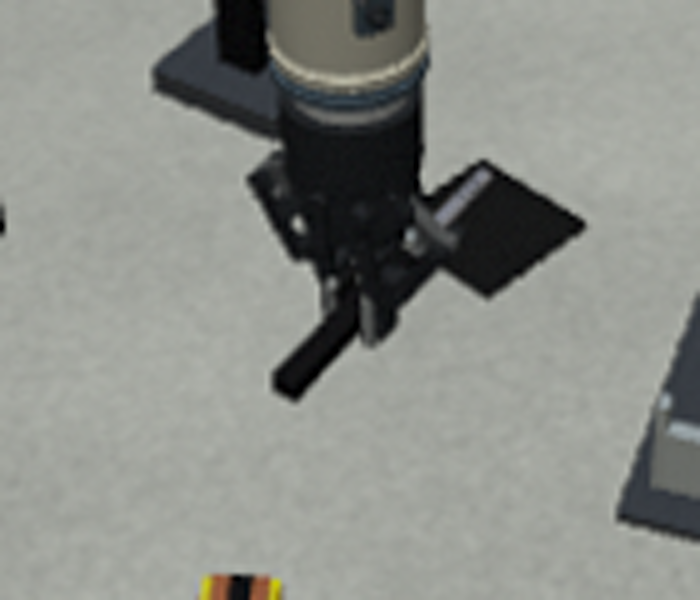

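The final crop shows the tip at (488,174). The pad centre is at (485,228), and the 54 px gap matches about 4 cm of height. The fitted rod slope is under 0.5°, and nothing is in contact. Handing in.

```bash
python3 -c "
from rig import r,job
print(r.sense()['qvel'].round(3),r.sense()['clock']);print(job.sign_off())"
```

```text
[ 0.001  0.002  0.005  0.001 -0.001  0.   ] 16.2833
the job is handed in; nothing more can be done
None
```

The job is done and handed in at 16.3 s on the robot's clock, with the gauge rod still held level over the reading pad. I gripped the rod by its handle and lifted it from the large rest. The tool cannot tilt, so I pivoted the rod in a light grip against the tube's mouth. I then pushed it in until the collar stopped, pulled it right out and levelled it against the lower lip on the way.

**Seating:** the first push of about 13 N left the rod at roughly 33° and a little low. I raised the tool slightly and pushed again. The force then read about 16 N, pointing within about 6° of the tube axis, which I took as seated squarely. I did not take another picture after that correction.

**Final pose:**
- **Level:** the fitted slope of the rod is under 0.5°.
- **Tip position:** about 4 cm above the pad and within about 5 mm of its middle.
- **Still and clear:** joint speeds are close to zero, and the contact force of about 1 N is sensor noise.

**Disagreement:** the two cameras differ by about 5 mm at the pad, so I placed the tip using the offset between tip and pad within one picture. The largest reported force was about 21 N. My path stayed clear of the coil, spool and screwdriver, though I did not check them in a final picture.

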